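Refit the flanged hub and its end cap on the rotator drive

TASK

Put the rotator drive back together. Set the square-flanged hub face down over the drive's centring spigot and turn it until its four holes find the studs and it drops fully home, flat on the face plate; then seat the end cap over the hub's boss until its rim lies flush on the hub's flange, and let go. Leave the weight, the jar and the dropper bottle where they stand.

Things in the scene. Friction and masses are not known exactly. Their poses are not given: they have to be found in the camera images.
- drive_face (a point): Centre of the upper face of the drive's round steel face plate (100 mm across, level, 53 mm above the bench). The drive is a low white box, 140 (x) x 120 x 42 mm, fixed to the bench. Axes: those of the box, z up; they say NOTHING of the studs' angle. The plate is geared to its motor: it was left at any angle, differs each time, is not reported and cannot be turned by hand.
- spigot_top (a point): Centre of the spigot's top, 20 mm above the face plate. The spigot is round, 24 mm in diameter, with a 2.5 mm bevel at its top edge. Round it, at the corners of a 48 mm square (34 mm from the axis), stand four studs, 7 mm in diameter and 8 mm tall. Their angle must be seen, or felt by turning the hub on them (it repeats every 90 degrees).
- hub_center (a point): Centre of the aluminium hub (0.25 kg), on its axis, 16.5 mm above its underside; z up, x and y along the flange's sides. Square flange 68 x 68 x 9 mm with a round boss on top, 40 mm in diameter, 24 mm tall, to take it by. A 25.5 mm bore right through fits the spigot; four 11 mm holes at the corners of a 48 mm square fit the studs. Home, this point is 16.5 mm above the face plate.
- hub: The hub, origin at the centre of its underside. It starts flat on the bench, the way it is to be fitted (boss up). On the spigot with its holes off the studs it rests on the stud tips, 8 mm above the face plate, already centred; with the holes within about 3 degrees of the studs it can sink those 8 mm on to the plate.
- cap_center (a point): Centre of the round end cap (aluminium, 0.2 kg), on its axis, 27 mm above its underside; z up; its yaw does not matter. From below: rim flange 62 mm in diameter, 6 mm thick; body 52 mm in diameter up to 30 mm; fluted black knob 24 mm in diameter, 23.5 mm tall, to take it by. Home, this point is 19.5 mm above the hub's centre point.
- end_cap: The end cap, origin at the centre of its underside. Open below: a round recess 43 mm in diameter and 25 mm deep goes over the hub's 40 mm boss (top edge bevelled by 2 mm) until the rim lies on the hub's flange. It starts on the bench open side down, the way it is to be fitted.
- weight_200: Bystander: steel knob weight, 36 mm in diameter, 56 mm tall, upright; origin at the centre of its underside.
- salt_jar: Bystander: clear jar with a white screw cap, 50 mm in diameter, 70 mm tall, upright; origin at the centre of its underside.
- dropper_bottle: Bystander: small amber bottle with a black cap, 32 mm in diameter, 72 mm tall, upright; origin at the centre of its underside.

How it is judged (in metres and radians):
On the way:
1. the hub is fully home on the face plate, studs through its holes (z of hub_center in the frame of drive_face between 0.0145 and 0.0183 m and horizontal distance between hub_center and drive_face below 0.003 m and angle between hub_center's own z axis and vertical below 0.05 rad), for 0.2 s.
At the end, for the whole second after the job is handed in: Hub on the face plate, studs in its holes (its centre under 18.3 mm above the face, within 3 mm of the axis); cap's rim on the hub's flange (its centre under 21.3 mm above the hub's, within 4 mm of its axis); both level within 0.05 rad and at rest (all of step 1 and z of cap_center in the frame of hub_center between 0.0175 and 0.0213 m and horizontal distance between cap_center and hub_center below 0.004 m and angle between cap_center's own z axis and vertical below 0.05 rad and linear speed of each of hub, end_cap below 0.02 m/s); the robot touches nothing.
It fails at once if the weight, the jar or the dropper bottle is shifted by more than 30 mm or tipped over (distance of any of weight_200, salt_jar, dropper_bottle from where it was at the start of the episode above 0.03 m or angle between any of weight_200, salt_jar, dropper_bottle's own z axis and vertical above 0.5 rad).
It also fails if it takes over 72 s, if anything falls off the work surface, if the arm or the gripper's body presses on something with over 40 N, if the wrist force passes 120 N, or if a joint passes its speed limit or range.

ROBOT

A 6-joint arm with a two-finger parallel gripper is mounted at the origin on a cart in front of the work surface, level with it; the furniture and walls round the work are solid. World frame = base frame: x ahead of the robot, y to its left, z up, the work surface at z = 0. Lengths are in mm, angles in rad, forces in N, time in s.
With the tool pointing down it reaches from about 350 to 975 mm from the base axis. Payload 7.1 kg.
Tool frame: the origin (TCP) lies at the very end of the fingers, on their centre line; the grasp point (between the pads) lies 19 mm behind it; z points along the fingers, y is the line along which they close (so a half turn about z gives the same grasp; the last joint's range is limited). The gripper opens to 88 mm and grips with 3 to 60 N. Pads are 20 mm wide; open, the fingers measure 115 mm over their backs; the gripper's body (75 mm by 178 mm) begins 61 mm behind the grasp point.
Start: joints at [-0.019, 0.423, 1.63, -0, 1.089, -0.019], TCP at [624.984, 0.026, 222.675] pointing down, gripper open.
Joint ranges: [-3, 3], [-0.9, 2.11], [0.09, 2.58], [-1.31, 4.45], [0.11, 2.69], [-2.54, 2.54]. Speed limits (rad/s): [2.39, 2.39, 3.01, 3.14, 3.14, 3.14].

INTERFACE

Orientations are given as a rotation vector (axis times angle).
In Python, from cell import status, imaging, order gives the robot as it stands.
- The arm moves only by the shell command python3 -m inch 'ROWS'. ROWS is JSON, a list that holds one entry, the list of rows, each a list of 7 numbers: the shift along the world's x, y, z in units of 0.8 m (1.0 is 0.8 m), then the turn, a rotation vector about the world's x, y, z in units of 360 degrees (1.0 is 360 degrees), then the opening, from 0 (shut) to 1 (fully open). In form: [[[x, y, z, wx, wy, wz, hand], ...]]. A call has 1 to 8 rows; each row is the pose to reach, as a shift and turn from the pose commanded when the call began, turning the shorter way round; what a row does not reach only later rows make up. A row lasts 1/10 s, in which the tool goes at most 50 mm and 8.59 degrees, less where a joint would pass 70% of its speed; a pose out of reach is approached as far as the arm can. A call with a number of a shift or a turn outside -1 to 1 is refused whole. A call with a gripper value outside its range is refused whole. The fingers move at their own pace and stop on an object; the grip force is fixed at half the most. Time passes only in rows, so rows that repeat a pose let the fingers close. It gives the time, the measured TCP pose, the force, the opening and the grip force at its end, in the units of the state.
- status.observe(): the state, without advancing time (a new reading comes with each control period).
- imaging.snapshot(name): name is "scene" or "side" or "wrist"; returns the picture (384x512x3 uint8, red, green, blue); there is no depth.
- imaging.camera_info(name): a dict with "vertical_fov" (degrees; the focal length in pixels is half the picture's height over the tangent of half this angle, whatever the lens; pixels are square), "cx", "cy" (the principal point, pixels), "eye" and "attitude" of the camera in the world. Camera axes: x right, y down, z forward; pixel columns grow to the right and rows downward; lengths in mm; the calibration is good to about 2 mm. A picture is of the moment at which its call begins: read the wrist's pose just before it. camera_info takes no time and is no camera call; for the wrist camera it gives the pose at the moment of the call.
- order.job_done(): hands the job in; it is judged then, once.
The state is a dict: "time_s": time; "joint_positions": joint angles; "qd": joint speeds; "effort": joint torques, N m; "position": TCP position; "tcp_rot": TCP orientation; "force": force on the tool from outside, world axes, zero at the start; "ft_torque": the same for the moment, N m; "grip_width": opening from 0.0 (shut) to 1.0 (fully open); "grasp_force": force on a finger pad.
Only numpy, scipy, OpenCV 4.12 (cv2) and the standard library are available. Lean on these libraries where they do the work, as an engineer would, in place of code of your own. Each camera call takes 0.05 s, during which the arm holds its last target. There are 200 camera calls.

## Working session

There is one attempt and no reset: what is moved stays moved. The work goes in short steps, Python scripts to look and compute and a shell command to move; the robot and the scene stay as the last step left them, time stands still between calls to the robot, and variables do not carry over. Pictures are saved under pics/ and viewed, at most 10 in all, crops included, and the job is handed in when it is done.

```bash
mkdir -p pics
cat > h.py <<'E'
import numpy as np, cv2
from scipy.spatial.transform import Rotation as R
from cell import status, imaging, order
def cam(n):
    c=imaging.camera_info(n); a=np.array(c['attitude'],float)
    M=a if a.shape==(3,3) else (R.from_rotvec(a).as_matrix() if a.size==3 else R.from_quat(a).as_matrix())
    return c,M,192/np.tan(np.radians(c['vertical_fov'])/2)
def onplane(C,u,v,z):
    c,M,f=C; d=M@np.array([(u-c['cx'])/f,(v-c['cy'])/f,1]); e=np.array(c['eye'],float)
    return e+d*(z-e[2])/d[2]
def proj(C,p):
    c,M,f=C; q=M.T@(np.array(p,float)-np.array(c['eye'])); return q[0]/q[2]*f+c['cx'],q[1]/q[2]*f+c['cy']
E
python3 - <<'E'
from h import *
print(status.observe())
for n in ('scene','side','wrist'):
    print(n,imaging.camera_info(n))
ims=[cv2.cvtColor(imaging.snapshot(n),cv2.COLOR_RGB2BGR) for n in ('scene','side','wrist')]
for n,i in zip('abc',ims): cv2.imwrite(f'pics/{n}0.png',i)
E
```

```text
{'time_s': 0.0, 'joint_positions': array([-1.89995242e-02,  4.23820163e-01,  1.63070462e+00,  1.34079605e-05,
        1.08853860e+00, -1.89818785e-02]), 'qd': array([-0.000269  , -0.00040577, -0.00083623, -0.00018071, -0.0003346 ,
        0.00113312]), 'effort': array([ 1.28069914e-03, -5.44622147e+01, -2.73670936e+01,  6.42951974e-02,
        2.27214623e-02, -1.51321510e-04]), 'position': array([6.24452521e+02, 4.00984279e-02, 2.21908840e+02]), 'tcp_rot': array([-2.22071267e+00, -2.22065966e+00,  1.58827603e-03]), 'force': array([-0.64028754,  0.40827589,  0.21469928]), 'ft_torque': array([-0.02300257, -0.01484838,  0.00768555]), 'grasp_force': 0.0, 'grip_width': 1.0025656505699851}
scene {'vertical_fov': 52.62808971021179, 'cx': 254.5163673682248, 'cy': 191.79920692138754, 'eye': array([-172.3153713 , -652.26552908,  746.01204991]), 'attitude': array([-2.03096286,  0.87623004, -0.45627626])}
side {'vertical_fov': 49.53853489248041, 'cx': 257.3496054852829, 'cy': 195.78292673146086, 'eye': array([566.11993454, 879.41876858, 793.40399531]), 'attitude': array([-0.01504253, -2.82106399,  1.3384668 ])}
wrist {'vertical_fov': 71.98027284911184, 'cx': 252.53992147835086, 'cy': 191.5409408852781, 'eye': array([624.6817757 ,  82.82050824, 383.98661663]), 'attitude': array([ 2.83994197e+00,  1.80713639e-03, -1.73224113e-03])}
```

View pics/a0.png

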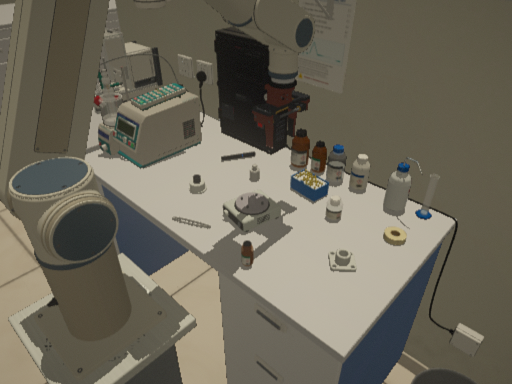

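View pics/c0.png

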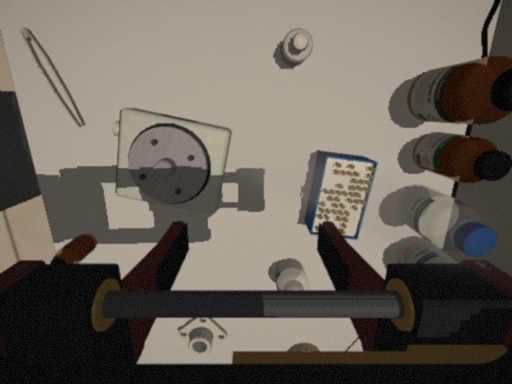

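The scene view shows the drive at about (252,208), hub (343,258), cap (197,184), weight (255,172), jar (335,207) and dropper (247,253). The wrist view shows the drive plate at about (168,163) with dark stud marks, and the hub at (201,338).

Run:
```python
from h import *
S=cam('scene');W=cam('wrist')
for n,u,v,z in(('drive',252,203,53),('hub',343,257,9+12),('cap',197,185,20),('weight',255,173,28),('jar',335,208,35),('drop',247,253,36)): print(n,onplane(S,u,v,z).round())
for n,u,v,z in(('drive',169,163,53),('hub',201,337,33),('weight',298,45,28)): print(n,onplane(W,u,v,z).round())
w=cv2.imread('pics/c0.png');s=cv2.imread('pics/b0.png')
a=cv2.resize(w[95:225,105:245],None,fx=4,fy=4,interpolation=cv2.INTER_CUBIC)
cv2.imwrite('pics/c1.png',a)
```

```text
drive [507.   4.  53.]
hub [ 529. -308.   21.]
cap [487. 242.  20.]
weight [667. 143.  28.]
jar [ 679. -181.   35.]
drop [ 355. -124.   36.]
drive [518.  18.  53.]
hub [ 538. -282.   33.]
weight [679. 157.  28.]
```

View pics/c1.png

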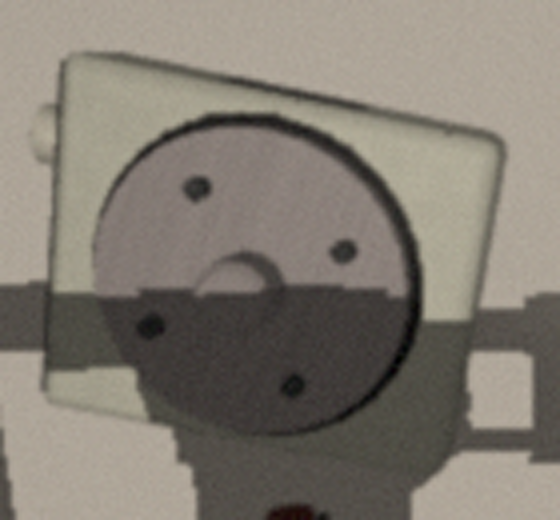

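View pics/b0.png

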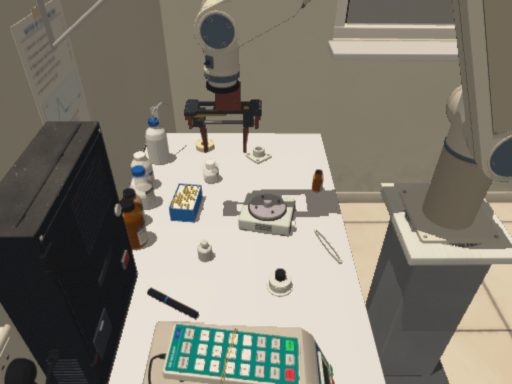

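The crop shows studs at crop px (197,187), (344,250), (293,385), (150,326) around the spigot. The side view shows the hub at (259,155), cap (280,280), drive plate (268,208), weight (205,250), jar (211,172) and dropper (318,181).

Run:
```python
from h import *
S=cam('scene');W=cam('wrist');D=cam('side')
P=np.array([onplane(W,105+a/4,95+b/4,60)[:2] for a,b in((197,187),(344,250),(293,385),(150,326))])
c=P.mean(0); d=P-c; print('studs',c.round(1),np.hypot(*d.T).round(1),(np.degrees(np.arctan2(d[:,1],d[:,0]))%90).round(1))
for n,z,s,t in(('drive',53,(252,203),(268,208)),('hub',33,(343,253),(259,151)),('cap',20,(197,185),(280,282)),('weight',28,(255,173),(205,250)),('jar',35,(335,208),(211,172)),('drop',36,(247,253),(318,181))): print(n,onplane(S,*s,z).round(),onplane(D,*t,z).round())
s=cv2.imread('pics/a0.png');t=cv2.imread('pics/b0.png')
a=cv2.resize(s[165:285,175:375],None,fx=4,fy=4,interpolation=cv2.INTER_CUBIC)
cv2.imwrite('pics/a1.png',a)
```

```text
studs [517.1  13.7] [33.6 33.7 33.7 33.7] [20.8 21.2 20.9 20.9]
drive [507.   4.  53.] [513.  25.  53.]
hub [ 530. -305.   33.] [ 531. -287.   33.]
cap [487. 242.  20.] [492. 252.  20.]
weight [667. 143.  28.] [675. 157.  28.]
jar [ 679. -181.   35.] [ 682. -166.   35.]
drop [ 355. -124.   36.] [ 356. -118.   36.]
```

```bash
python3 -m inch '[[[-0.115,-0.375,-0.03,0,0,0,1],[-0.115,-0.375,-0.03,0,0,0,1],[-0.115,-0.375,-0.03,0,0,0,1],[-0.115,-0.375,-0.03,0,0,0,1],[-0.115,-0.375,-0.03,0,0,0,1],[-0.115,-0.375,-0.03,0,0,0,1],[-0.115,-0.375,-0.03,0,0,0,1],[-0.115,-0.375,-0.03,0,0,0,1]]]'
python3 -m inch '[[[0,0,0,0,0,0,1],[0,0,0,0,0,0,1]]]'
python3 - <<'E'
from h import *
W=cam('wrist'); np.save('W1.npy',[W],allow_pickle=True)
i=cv2.cvtColor(imaging.snapshot('wrist'),cv2.COLOR_RGB2BGR); cv2.imwrite('pics/d0.png',i)
cv2.imwrite('pics/d1.png',cv2.resize(i[60:260,140:380],None,fx=3,fy=3,interpolation=cv2.INTER_CUBIC))
E
```

```text
time_s: 0.95
position: [532.0, -301.6, 198.2]
tcp_rot: [-2.225, -2.217, 0.0]
force: [0.7, -0.0, 0.6]
grip_width: 1.001
grasp_force: 0.0
time_s: 1.15
position: [533.6, -298.3, 198.7]
tcp_rot: [-2.219, -2.223, -0.0]
force: [0.0, -0.2, 0.0]
grip_width: 1.0
grasp_force: 0.0Traceback (most recent call last):
  File "<stdin>", line 2, in <module>
    arr = np.asanyarray(arr)
ValueError: setting an array element with a sequence. The requested array has an inhomogeneous shape after 2 dimensions. The detected shape was (1, 3) + inhomogeneous part.
```

Run:
```python
from h import *
i=cv2.cvtColor(imaging.snapshot('wrist'),cv2.COLOR_RGB2BGR); cv2.imwrite('pics/d0.png',i)
cv2.imwrite('pics/d1.png',cv2.resize(i[60:260,140:380],None,fx=3,fy=3,interpolation=cv2.INTER_CUBIC))
```

```text
(no output)
```

View pics/d1.png

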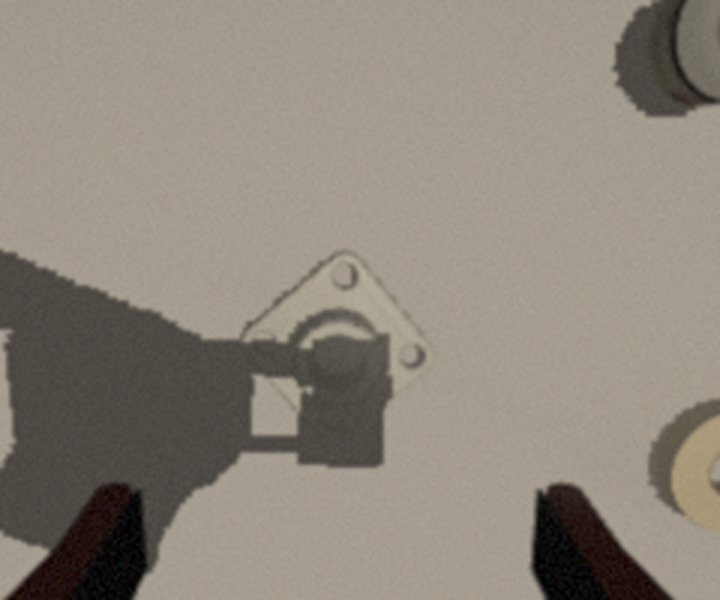

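The crop shows the square hub: holes at crop (344,273) and (412,354), corners at top (344,252), left (243,333) and right (428,355), boss bore near (337,352). The jar is top right.

Run:
```python
from h import *
W=cam('wrist'); o=status.observe(); print(o['position'].round(1),o['tcp_rot'].round(4))
q=lambda x,y,z:onplane(W,140+x/3,60+y/3,z)[:2]
A,B,L=q(344,273,9),q(412,354,9),q(264,338,9)
d=B-A; print('holes',A,B,L,np.hypot(*d),np.degrees(np.arctan2(d[1],d[0]))%90)
print('from A,B centre',(A+B)/2+np.array([d[1],-d[0]])/np.hypot(*d)*24, 'alt LB',(L+B)/2)
print('boss',q(337,352,33))
i=cv2.imread('pics/d0.png')[60:260,140:380]; g=cv2.cvtColor(i,cv2.COLOR_BGR2GRAY)
g4=cv2.createCLAHE(4,(4,4)).apply(g)[75:145,70:150]
cv2.imwrite('pics/d2.png',cv2.resize(g4,None,fx=7,fy=7,interpolation=cv2.INTER_CUBIC))
```

```text
[ 533.7 -298.3  198.8] [-2.2190e+00 -2.2236e+00 -4.0000e-04]
holes [ 536.54333485 -268.43094964] [ 567.84848142 -305.36348373] [ 500.34393051 -298.07535145] 48.41512445452997 40.28563113169544
from A,B centre [ 533.88797589 -302.41558054] alt LB [ 534.09620596 -301.71941759]
boss [ 533.53910738 -298.45721328]
```

View pics/d2.png

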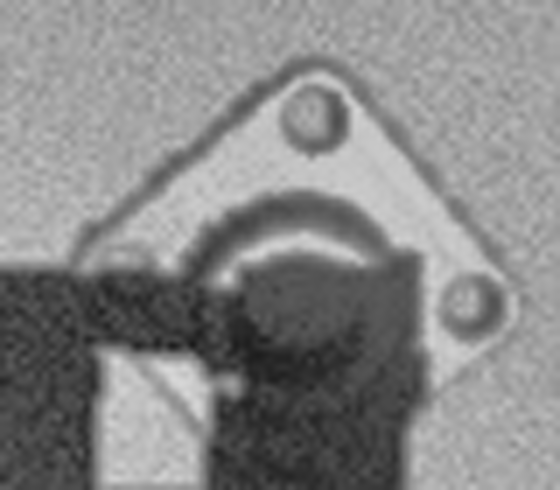

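Holes A and B are confirmed at enlarged (316,119) and (474,305), so the hub is at about (534,-302) with yaw 40°. Studs need +25.6°. Next I descend and grip the boss.

```bash
python3 -m inch '[[[0.00125,-0.0025,-0.06,0,0,0,1],[0.00125,-0.0025,-0.12,0,0,0,1],[0.00125,-0.0025,-0.17,0,0,0,1],[0.00125,-0.0025,-0.21,0,0,0,1],[0.00125,-0.0025,-0.231,0,0,0,1],[0.00125,-0.0025,-0.231,0,0,0,1],[0.00125,-0.0025,-0.231,0,0,0,1]]]'
python3 -m inch '[[[0,0,0,0,0,0,0.3],[0,0,0,0,0,0,0.3],[0,0,0,0,0,0,0.3],[0,0,0,0,0,0,0.3],[0,0,0,0,0,0,0.3],[0,0,0,0,0,0,0.3],[0,0,0,0,0,0,0.3]]]'
```

```text
time_s: 1.9
position: [534.9, -301.8, 14.8]
tcp_rot: [2.22, 2.222, 0.0]
force: [0.3, 0.3, -0.1]
grip_width: 1.003
grasp_force: 0.0
time_s: 2.6
position: [533.8, -302.0, 13.9]
tcp_rot: [-2.221, -2.221, 0.0]
force: [-0.8, -0.2, 1.5]
grip_width: 0.443
grasp_force: 30.0
```

```bash
python3 -m inch '[[[0,0,0.03,0,0,0,0.3],[0,0,0.08,0,0,0,0.3],[0,0,0.14,0,0,0,0.3],[-0.005,0.05,0.18,0,0,0,0.3],[-0.01,0.1,0.21,0,0,0,0.3],[-0.015,0.16,0.22,0,0,0,0.3],[-0.018,0.22,0.22,0,0,0,0.3],[-0.021,0.28,0.22,0,0,0,0.3]]]'
python3 -m inch '[[[0,0.035,0,0,0,0,0.3],[0,0.035,0,0,0,0,0.3],[0,0.035,0,0,0,0,0.3],[0,0.035,0,0,0,0,0.3]]]'
python3 - <<'E'
from h import *
W=cam('wrist');o=status.observe();print(o['position'],W[0]['eye'],W[0]['attitude'])
i=cv2.cvtColor(imaging.snapshot('wrist'),cv2.COLOR_RGB2BGR); cv2.imwrite('pics/e0.png',i)
print([np.round(proj(W,(517,14,z))) for z in(53,73)])
cv2.imwrite('pics/e1.png',cv2.resize(i[60:,130:390],(624,778)[:2],interpolation=cv2.INTER_CUBIC)[:600])
E
```

```text
time_s: 3.4
position: [516.6, -76.3, 190.2]
tcp_rot: [2.222, 2.22, 0.001]
force: [1.2, -0.8, -2.2]
grip_width: 0.44
grasp_force: 30.0
time_s: 3.8
position: [517.1, -50.7, 189.7]
tcp_rot: [-2.222, -2.221, 0.001]
force: [-0.2, -1.0, -2.4]
grip_width: 0.441
grasp_force: 30.0
[517.14393649 -50.71446095 189.67823377] [517.24217742  32.09693934 351.73856788] [ 2.83970736e+00  7.94336354e-04 -1.38621454e-04]
[array([252., 126.]), array([252., 128.])]
```

View pics/e1.png

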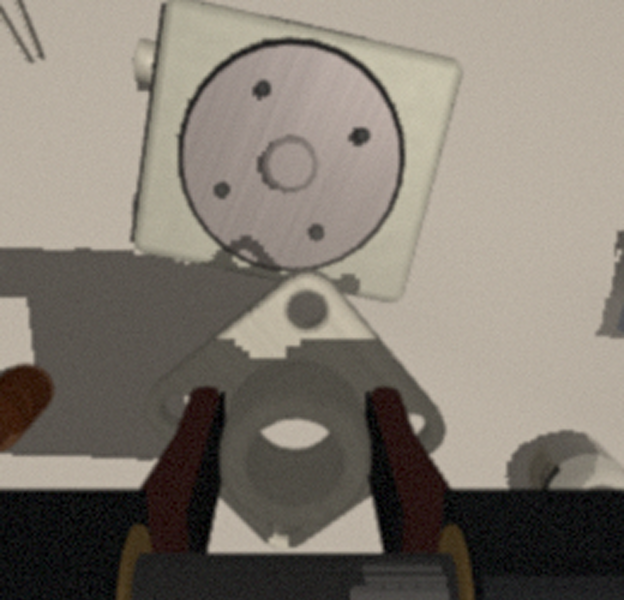

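The view shows studs at crop (262,89), (360,135), (317,232), (222,189), spigot top at (291,163) and plate centre at (292,155). The held hub shows its hole at (307,309), the right hole at (417,424) and the bore rim centred near (295,462).

Run:
```python
from h import *
W=cam('wrist');T=np.array([517,-50,189.9])
q=lambda x,y,z:onplane(W,130+x/2.4,60+y/2.401,z)[:2]
P=np.array([q(a,b,60) for a,b in((262,89),(360,135),(317,232),(222,189))])
c=P.mean(0); d=P-c; print('studs',c.round(1),np.hypot(*d.T).round(1),(np.degrees(np.arctan2(d[:,1],d[:,0]))%90).round(1))
print('spigot',q(291,163,73),'plate',q(292,155,53))
zt=T[2]-13.9
A=q(307,309,zt+9);B=q(417,424,zt+9);c=q(295,462,zt+33);print('A',A,'B',B,'bore',c,'tcp',T)
i=cv2.imread('pics/e0.png');g=cv2.cvtColor(i,cv2.COLOR_BGR2GRAY)
# plate ellipse from dark rim; studs by threshold
_,m=cv2.threshold(g[60:180,200:310],85,255,cv2.THRESH_BINARY_INV)
n,l,s,ce=cv2.connectedComponentsWithStats(m)
for k in range(1,n):
  if 20<s[k,4]<150: u,v=ce[k]+[200,60]; print(s[k],u.round(1),v.round(1),onplane(W,u,v,59)[:2].round(1))
```

```text
studs [515.6  12.9] [33.4 33.1 33.6 33.1] [21.4 21.  21.5 20.6]
spigot [515.9412922   13.55406411] plate [516.30572606  15.80256663]
A [520.81990578 -18.10333727] B [553.00123023 -52.98474182] bore [517.50904992 -51.43776322] tcp [517.  -50.  189.9]
[36 34  6  7 31] 238.6 96.7 [502.7  44.3]
[76 54  8  6 35] 279.4 116.3 [545.9  24.6]
[19 76  6  6 26] 221.9 138.6 [483.8   1.3]
[59 94  5  6 23] 261.1 156.2 [526.8 -18.1]
[  3 112  17   8  60] 211.0 175.9 [469.9 -40.7]
```

```bash
python3 -m inch '[[[-0.0014,0.04,0,0,0,0.0238,0.3],[-0.0014,0.0803,0,0,0,0.0476,0.3],[-0.0014,0.0803,-0.05,0,0,0.0714,0.3],[-0.0014,0.0803,-0.1,0,0,0.0714,0.3],[-0.0014,0.0803,-0.1125,0,0,0.0714,0.3],[-0.0014,0.0803,-0.1125,0,0,0.0714,0.3],[-0.0014,0.0803,-0.1125,0,0,0.0714,0.3]]]'
python3 - <<'E'
from h import *
for n in('scene','side'):
    i=cv2.cvtColor(imaging.snapshot(n),cv2.COLOR_RGB2BGR); cv2.imwrite(f'pics/f_{n}.png',i)
a=cv2.imread('pics/f_scene.png')[160:235,215:295];b=cv2.imread('pics/f_side.png')[150:240,220:320]
z=lambda x:cv2.resize(x,(400,400*x.shape[0]//x.shape[1]),interpolation=cv2.INTER_CUBIC)[:360]
cv2.imwrite('pics/f1.png',np.hstack([z(a),z(b)]))
E
python3 -m inch '[[[0,0,-0.005,0,0,0,0.3],[0,0,-0.01,0,0,0,0.3],[0,0,-0.015,0,0,0,0.3],[0,0,-0.02,0,0,0,0.3],[0,0,-0.02,0,0,0,0.3]]]'
```

```text
time_s: 4.55
position: [517.1, 13.6, 100.9]
tcp_rot: [1.673, 2.658, 0.001]
force: [0.1, -0.5, -2.5]
grip_width: 0.448
grasp_force: 30.0
time_s: 5.15
position: [515.3, 14.3, 83.2]
tcp_rot: [-1.671, -2.659, 0.001]
force: [-0.3, 0.2, -3.2]
grip_width: 0.443
grasp_force: 30.0
```

View pics/f1.png

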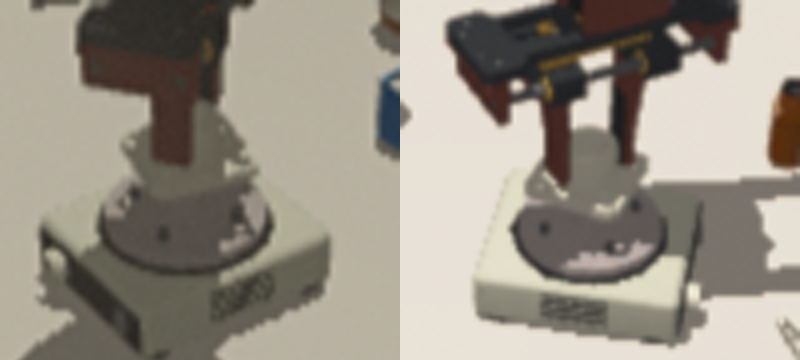

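Both views show the hub held level above the plate, centred over the spigot; no contact force at 83 mm, so the spigot is entering the bore. I lower further, feeling for the studs.

```bash
python3 -m inch '[[[0,0,-0.004,0,0,0,0.3],[0,0,-0.008,0,0,0,0.3],[0,0,-0.01,0,0,0,0.3],[0,0,-0.01,0,0,0,0.3]]]'
python3 -m inch '[[[0,0,-0.002,0,0,0,0.3],[0,0,-0.004,0,0,0,0.3],[0,0,-0.004,0,0,0,0.3]]]'
```

```text
time_s: 5.55
position: [515.3, 14.3, 75.3]
tcp_rot: [-1.671, -2.659, 0.001]
force: [-2.8, 0.6, -5.3]
grip_width: 0.445
grasp_force: 30.0
time_s: 5.85
position: [515.3, 14.3, 72.4]
tcp_rot: [-1.671, -2.659, 0.001]
force: [-5.1, 2.0, -0.8]
grip_width: 0.442
grasp_force: 30.0
```

```bash
python3 -m inch '[[[-0.001,0.0004,0,0,0,0,0.3],[-0.001,0.0004,-0.002,0,0,0,0.3],[-0.001,0.0004,-0.004,0,0,0,0.3],[-0.001,0.0004,-0.005,0,0,0,0.3],[-0.001,0.0004,-0.005,0,0,0,0.3]]]'
```

```text
time_s: 6.35
position: [515.3, 14.5, 68.6]
tcp_rot: [-1.672, -2.66, 0.0]
force: [-2.9, -0.3, -1.8]
grip_width: 0.442
grasp_force: 30.0
```

```bash
python3 -m inch '[[[0,0,-0.001,0,0,0,0.3],[0,0,-0.002,0,0,0,0.3],[0,0,-0.003,0,0,0,0.3],[0,0,-0.003,0,0,0,0.3]]]'
```

```text
time_s: 6.75
position: [515.3, 14.6, 66.8]
tcp_rot: [1.672, 2.66, 0.0]
force: [-7.6, -0.6, 8.4]
grip_width: 0.444
grasp_force: 30.0
```

Contact came at 66.8 mm, the expected home height. I release, back off and look.

```bash
python3 -m inch '[[[0,0,0,0,0,0,1],[0,0,0,0,0,0,1],[0,0,0,0,0,0,1],[0,0,0,0,0,0,1],[0,0,0.02,0,0,0,1],[0,0,0.07,0,0,0,1],[0,0,0.13,0,0,0,1],[0,0,0.16,0,0,0,1]]]'
python3 -m inch '[[[0,-0.03,0,0,0,-0.0238,1],[0,-0.08,0,0,0,-0.0476,1],[0,-0.08,0,0,0,-0.0714,1],[0,-0.08,0,0,0,-0.0714,1],[0,-0.08,0,0,0,-0.0714,1]]]'
python3 - <<'E'
from h import *
W=cam('wrist');print(status.observe()['position'].round(1))
i=cv2.cvtColor(imaging.snapshot('wrist'),cv2.COLOR_RGB2BGR); cv2.imwrite('pics/g0.png',i)
a=cv2.resize(i[60:190,180:330],(600,520),interpolation=cv2.INTER_CUBIC)
f=lambda x,y,z:tuple(int(t) for t in (np.array(proj(W,(x,y,z)))-[180,60])*4)
for k in range(4):
  t=np.radians(21+90*k); cv2.circle(a,f(516+34*np.cos(t),13.6+34*np.sin(t),62),2,(0,0,255),-1)
cv2.circle(a,f(516,13.6,86),2,(255,0,0),-1)
cv2.imwrite('pics/g1.png',a)
E
```

```text
time_s: 7.55
position: [517.0, 14.6, 197.8]
tcp_rot: [1.67, 2.656, 0.004]
force: [0.2, -0.7, -0.1]
grip_width: 1.0
grasp_force: 0.0
time_s: 8.05
position: [515.3, -49.3, 194.2]
tcp_rot: [-2.217, -2.226, -0.0]
force: [0.4, 0.5, 1.0]
grip_width: 0.999
grasp_force: 0.0
[515.3 -49.3 194.2]
```

View pics/g1.png

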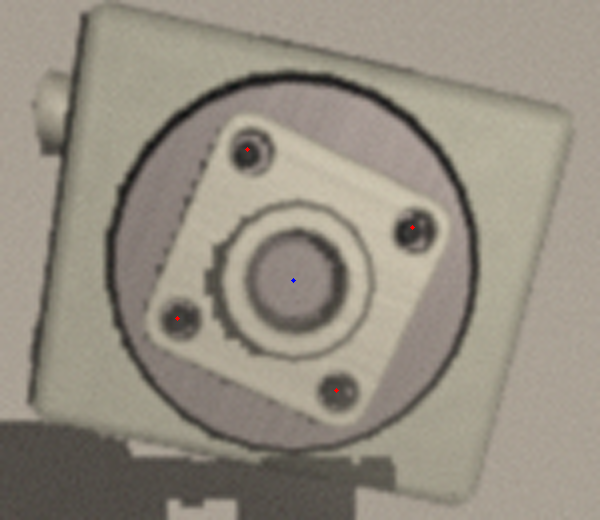

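The hub is seated: all four stud tips (red predicted dots at (247,150), (412,228), (336,390), (178,318)) show inside its holes, and the boss is centred at (296,280). Now the cap, found by colour mask.

```bash
python3 -m inch '[[[-0.031,0.2975,0,0,0,0,1],[-0.031,0.2975,0,0,0,0,1],[-0.031,0.2975,0,0,0,0,1],[-0.031,0.2975,0,0,0,0,1],[-0.031,0.2975,0,0,0,0,1],[-0.031,0.2975,0,0,0,0,1],[-0.031,0.2975,0,0,0,0,1],[-0.031,0.2975,0,0,0,0,1]]]'
python3 - <<'E'
from h import *
W=cam('wrist');print(status.observe()['position'].round(1), proj(W,(490,248,53)))
i=cv2.cvtColor(imaging.snapshot('wrist'),cv2.COLOR_RGB2BGR); cv2.imwrite('pics/k0.png',i)
g=cv2.cvtColor(i,cv2.COLOR_BGR2GRAY)
m=((g<60)*255).astype(np.uint8);m[230:]=0
n,l,s,ce=cv2.connectedComponentsWithStats(m)
for k in range(1,n):
  if s[k,4]>150: print('dark',s[k],ce[k].round(1),onplane(W,*ce[k],53.5)[:2].round(1))
E
cp pics/k0.png pics/k0v.png
```

```text
time_s: 8.9
position: [490.2, 188.3, 194.1]
tcp_rot: [-2.22, -2.223, 0.001]
force: [-0.3, 0.6, -0.1]
grip_width: 0.997
grasp_force: 0.0
[490.2 188.3 194.1] (np.float64(252.4345483179866), np.float64(130.75885650862008))
dark [ 409   48   96   70 1865] [456.1  83.2] [706.3 298. ]
dark [245 119  21  21 332] [255.2 128.8] [493.1 250.2]
dark [   0  134  124   96 6916] [ 74.4 190.1] [277. 178.]
dark [165 213  23  17 169] [176.9 224.8] [396. 133.]
```

View pics/k0v.png

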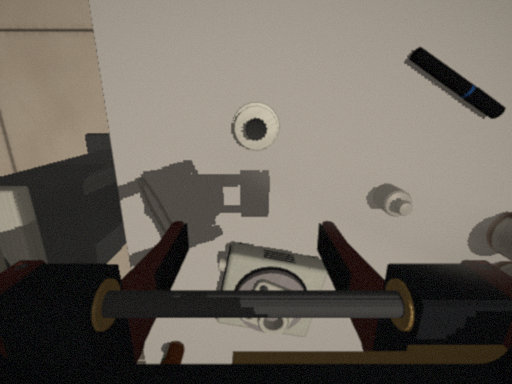

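The picture shows the cap at (255,128) with its dark knob, the weight at (398,203) and the drive with the hub at (272,300). Cap knob centre is at (493.1,250.2).

```bash
python3 -m inch '[[[0.0035,0.0774,-0.03,0,0,0,1],[0.0035,0.0774,-0.09,0,0,0,1],[0.0035,0.0774,-0.14,0,0,0,1],[0.0035,0.0774,-0.18,0,0,0,1],[0.0035,0.0774,-0.195,0,0,0,1],[0.0035,0.0774,-0.202,0,0,0,1],[0.0035,0.0774,-0.202,0,0,0,1],[0.0035,0.0774,-0.202,0,0,0,1]]]'
python3 -m inch '[[[0,0,0,0,0,0,0.1],[0,0,0,0,0,0,0.1],[0,0,0,0,0,0,0.1],[0,0,0,0,0,0,0.1],[0,0,0,0,0,0,0.1],[0,0,0,0,0,0,0.1],[0,0,0,0,0,0,0.1],[0,0,0,0,0,0,0.1]]]'
```

```text
time_s: 9.75
position: [494.5, 250.7, 34.2]
tcp_rot: [2.222, 2.22, 0.004]
force: [0.1, 0.3, 0.4]
grip_width: 0.998
grasp_force: 0.0
time_s: 10.55
position: [493.2, 250.5, 32.6]
tcp_rot: [-2.221, -2.221, 0.0]
force: [0.9, -0.3, 0.4]
grip_width: 0.319
grasp_force: 0.0
```

```bash
python3 -m inch '[[[0,0,0,0,0,0,0.1],[0,0,0,0,0,0,0.1],[0,0,0,0,0,0,0.1],[0,0,0,0,0,0,0.1]]]'
python3 -m inch '[[[0,0,0.03,0,0,0,0.1],[0,0,0.08,0,0,0,0.1],[0,0,0.14,0,0,0,0.1],[0,0,0.18,0,0,0,0.1],[0,0,0.2,0,0,0,0.1],[0,0,0.2,0,0,0,0.1]]]'
```

```text
time_s: 10.95
position: [493.2, 250.5, 32.6]
tcp_rot: [-2.221, -2.221, 0.0]
force: [1.3, -0.7, -1.4]
grip_width: 0.261
grasp_force: 30.0
time_s: 11.55
position: [494.5, 251.1, 195.2]
tcp_rot: [2.22, 2.22, 0.007]
force: [0.5, -0.4, -2.0]
grip_width: 0.268
grasp_force: 30.0
```

```bash
python3 -m inch '[[[0.0277,-0.2955,0,0,0,0,0.1],[0.0277,-0.2955,0,0,0,0,0.1],[0.0277,-0.2955,0,0,0,0,0.1],[0.0277,-0.2955,0,0,0,0,0.1],[0.0277,-0.2955,0,0,0,0,0.1],[0.0277,-0.2955,-0.04,0,0,0,0.1],[0.0277,-0.2955,-0.079,0,0,0,0.1],[0.0277,-0.2955,-0.079,0,0,0,0.1]]]'
python3 -m inch '[[[0,0,-0.006,0,0,0,0.1],[0,0,-0.012,0,0,0,0.1],[0,0,-0.018,0,0,0,0.1],[0,0,-0.018,0,0,0,0.1]]]'
```

```text
time_s: 12.35
position: [511.3, 13.6, 124.9]
tcp_rot: [-2.218, -2.215, 0.011]
force: [-0.3, 0.6, -1.9]
grip_width: 0.267
grasp_force: 30.0
time_s: 12.75
position: [515.5, 14.4, 115.2]
tcp_rot: [2.221, 2.222, 0.0]
force: [-0.4, -0.8, -1.4]
grip_width: 0.262
grasp_force: 30.0
```

```bash
python3 -m inch '[[[0,0,-0.004,0,0,0,0.1],[0,0,-0.008,0,0,0,0.1],[0,0,-0.012,0,0,0,0.1],[0,0,-0.016,0,0,0,0.1],[0,0,-0.016,0,0,0,0.1]]]'
python3 -m inch '[[[0,0,-0.003,0,0,0,0.1],[0,0,-0.006,0,0,0,0.1],[0,0,-0.008,0,0,0,0.1],[0,0,-0.008,0,0,0,0.1]]]'
```

```text
time_s: 13.25
position: [515.1, 14.1, 101.8]
tcp_rot: [-2.221, -2.221, 0.001]
force: [0.2, -0.0, -0.5]
grip_width: 0.265
grasp_force: 30.0
time_s: 13.65
position: [515.2, 14.1, 95.6]
tcp_rot: [-2.221, -2.221, 0.001]
force: [1.3, 0.3, -1.3]
grip_width: 0.262
grasp_force: 30.0
```

```bash
python3 -m inch '[[[0,0,-0.001,0,0,0,0.1],[0,0,-0.002,0,0,0,0.1],[0,0,-0.002,0,0,0,0.1]]]'
```

```text
time_s: 13.95
position: [515.5, 14.1, 94.6]
tcp_rot: [2.221, 2.221, 0.0]
force: [-1.1, 0.7, 3.3]
grip_width: 0.264
grasp_force: 30.0
```

Contact came at the expected 94.6 mm. I release and retreat, then check by numbers from two cameras.

```bash
python3 -m inch '[[[0,0,0,0,0,0,1],[0,0,0,0,0,0,1],[0,0,0,0,0,0,1],[0,0,0,0,0,0,1],[0,0,0,0,0,0,1],[0,0,0.03,0,0,0,1],[0,0,0.08,0,0,0,1],[0,0,0.13,0,0,0,1]]]'
python3 -m inch '[[[0,-0.06,0.0,0,0,0,1],[0,-0.08,0,0,0,0,1],[0,-0.08,0,0,0,0,1],[0,-0.08,0,0,0,0,1]]]'
python3 - <<'E'
from h import *
from scipy.optimize import least_squares
def blobs(n,guess,th=60):
    C=cam(n);i=imaging.snapshot(n);g=cv2.cvtColor(i,cv2.COLOR_RGB2GRAY)
    u,v=proj(C,guess);m=((g<th)*255).astype(np.uint8)
    N,l,s,ce=cv2.connectedComponentsWithStats(m)
    r=[(np.hypot(*(ce[k]-[u,v])).round(1),s[k].tolist(),ce[k].round(1).tolist()) for k in range(1,N) if s[k,4]>15 and np.hypot(*(ce[k]-[u,v]))<40]
    print(n,'expected',np.round((u,v),1),'top',np.round(proj(C,(516,14,115.5)),1),sorted(r)[:3]); return C
for n in('wrist','side','scene'): 
    C=blobs(n,(516,14,105))
E
```

```text
time_s: 14.75
position: [514.8, 14.1, 198.9]
tcp_rot: [-2.221, -2.22, 0.002]
force: [0.6, -0.0, -0.1]
grip_width: 0.952
grasp_force: 0.0
time_s: 15.15
position: [515.2, -49.8, 198.1]
tcp_rot: [-2.222, -2.22, 0.0]
force: [-0.1, 0.3, 0.0]
grip_width: 1.002
grasp_force: 0.0
wrist expected [253.3 130.4] top [253.3 131.3] [(np.float64(1.5), [240, 119, 26, 26, 522], [252.3, 131.4]), (np.float64(34.7), [239, 96, 5, 5, 18], [240.9, 97.9]), (np.float64(37.6), [208, 78, 89, 56, 193], [245.4, 93.6])]
side expected [267.3 190.4] top [267.4 187.3] [(np.float64(0.2), [264, 186, 8, 10, 67], [267.5, 190.4])]
scene expected [251.4 186.2] top [251.4 183.3] [(np.float64(1.3), [249, 184, 6, 8, 48], [251.5, 187.5]), (np.float64(36.7), [229, 212, 9, 13, 46], [233.1, 218.0])]
```

```bash
python3 -c "
from cell import order; print(order.job_done())"
```

```text
the job is handed in; nothing more can be done
None
```

The hub is home on the studs with the cap seated on its flange, the gripper is clear, and the job was handed in at about 15 s; no verdict came back, but contact heights and all three cameras agree with the home positions.

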